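# Set the running clearance of a pin holder

### The arm

A 7-joint arm with a two-finger parallel gripper is mounted at the origin on a cart in front of the work surface, level with it; the furniture and walls round the work are solid. World frame = base frame: x ahead of the robot, y to its left, z up, the work surface at z = 0. Lengths are in m, angles in rad, forces in N, time in s.
With the tool pointing down it reaches from about 0.35 to 0.775 m from the base axis. Payload 3.1 kg.
Tool frame: the origin (TCP) lies between the finger pads; the fingertips stand 19 mm ahead of it and the grasp point (between the pads) is the TCP (ctrl.nose_length is the distance from the TCP to the fingertips, in m); z points along the fingers, y is the line along which they close (so a half turn about z gives the same grasp; the last joint's range is limited). The gripper opens to 85 mm and grips with 20 to 120 N. Pads are 22 mm wide; open, the fingers measure 114 mm over their backs; the gripper's body (76 mm by 85 mm) begins 54 mm behind the grasp point. The pads swing forward as they close: fully open they stand 13 mm farther back than shut.
Start: joints at [1.179, 0.311, 0.014, 1.512, -0.004, 1.319, -0.027], TCP at [0.189, -0.517, 0.25] pointing down, gripper open.
Joint ranges: [-2.7, 2.7], [-0.3, 1.91], [-1.27, 1.3], [0.12, 2.57], [-1.44, 4.58], [0.2, 2.03], [-3.05, 3.05]. Speed limits (rad/s): [2.79, 2.79, 3.14, 3.14, 3.14, 3.14, 3.14].

### API

Orientations are given as a rotation vector (axis times angle).
In Python, from workcell import ctrl, eyes gives the robot as it stands.
- The arm moves only by the tool step_arm, never from a script. Its argument "steps" is a list of rows, each a list of 5 numbers: the opening, from 0 (shut) to 1 (fully open), then the shift along the world's x, y, z as a fraction of full scale, then the turn about the world's z as a fraction of full scale. In form: [[jaw, x, y, z, spin], ...]. A call has exactly 5 rows; each row is the pose to reach, as a shift and turn from the pose commanded when the call began; what a row does not reach only later rows make up. Full scale, the value 1, is 0.25 m for a shift and pi/2 rad for a turn. A row lasts 1/10 s, in which the tool goes at most 50 mm and 8.59 degrees, less where a joint would pass 70% of its speed; a pose out of reach is approached as far as the arm can. A call with a number of a shift or a turn outside -1 to 1 is refused whole. A call with a gripper value outside its range is refused whole. The fingers move at their own pace and stop on an object; "grip_force" is the grip in N (left out, the last holds). Time passes only in rows, so rows that repeat a pose let the fingers close, or fill a call up. It gives the time, the measured TCP pose, the force, the opening and the grip force at its end, in the units of the state.
- ctrl.sense(): the state, without advancing time (a new reading comes with each control period).
- eyes.read_camera(name): name is "side" or "top"; returns (picture, depth): 480x640x3 uint8, red, green, blue; 480x640 float32, m along the optical axis (not along the pixel's ray), 0 where there is no reading.
- eyes.get_calibration(name): a dict with "fx", "fy", "cx", "cy" (pixels), "R" (3x3) and "t" (3): a world point X has camera coordinates R X + t. Camera axes: x right, y down, z forward; pixel columns grow to the right and rows downward; lengths in m; the calibration is good to about 2 mm. A picture is of the moment at which its call begins. get_calibration takes no time and is no camera call.
- ctrl.hand_in(): hands the job in; it is judged then, once.
The state is a dict: "time_s": time; "joints": joint angles; "dq": joint speeds; "joint_torque": joint torques, N m; "ee_pos": TCP position; "tcp_rot": TCP orientation; "wrist_force": force on the tool from outside, world axes, zero at the start; "moment": the same for the moment, N m; "finger_gap": opening from 0.0 (shut) to 1.0 (fully open); "finger_force": force on a finger pad.
Only numpy, scipy, OpenCV 4.12 (cv2) and the standard library are available. Lean on these libraries where they do the work, as an engineer would, in place of code of your own. Each camera call takes 0.05 s, during which the arm holds its last target. There are 200 camera calls.

### The job

Stand the steel setting pin upright in the bore of the blue pin holder, fully home, and let go of it. Then turn the holder's black thumbscrew clockwise until it seats, and back it off a quarter turn so that the pin is left free. Finish still gripping the thumbscrew there, with the pin standing in its bore; leave the test weight, spare nest and calliper alone.

Things in the scene. Friction and masses are not known exactly. Their poses are not given: they have to be found in the camera images.
- pin: loose plain steel pin, 16 mm diameter, 85 mm long, 130 g, with a brass band near the top and a 2 mm chamfer at the foot; it starts standing upright on the bench. Origin: centre of its lower end; z runs up along the pin.
- holder: blue steel pin holder fixed to the bench, block 50 x 136 x 40 mm (feet reach 42 mm either side in x, 9 mm high). Origin: centre of its underside; y runs along its length, from the thumbscrew (at -40 mm, on a 32 x 32 mm aluminium boss, top at z = 58 mm) to the bore (at +40 mm).
- shoe_nose (a point): centre of the brass nose face (13 mm diameter, 49 mm above the bench) of a horizontal steel rod on top of the holder, carried in a guide 26 x 12 mm, 58 mm high, 36 mm from the bore. It moves along the holder's +y towards the pin as the screw is tightened, 3 mm a radian: seated, it just touches the pin; else it stands clear.
- bore_mouth (a point): centre of the round bore's mouth on the block's top face (40 mm above the bench); the bore is vertical, 17.2 mm in diameter, 25 mm deep, chamfered 1.5 mm
- bore_floor (a point): centre of the bore's flat floor, 25 mm under the mouth; the pin's origin comes here when it is home, and its top then stands 100 mm above the bench
- thumbscrew_grip (a point): point on the thumbscrew's vertical axis to grip, 84 mm above the bench. The head is an upright black paddle 30 mm wide, 10 mm thick, from 65 to 92 mm above the bench, over a round steel collar (22 mm diameter, 58 to 65 mm). It turns with the screw: x along the paddle's width, y through its thickness.
- thumbscrew (a joint): rad unscrewed from the seat: 0 = seated on its hard stop, growing counter-clockwise seen from above, at most 3.4; a quarter turn backed off is 1.57. At 0 the paddle's width lies along the holder's x axis. It starts at 1.2 to 2.4, turns against about 0.08 N m of friction, stays where it is left and does not rise or sink.
- spare_nest: bystander: grey spare gauge nest block, 44 x 66 x 24 mm; origin under its centre
- calliper: bystander: steel calliper lying flat, 63 x 200 x 13 mm, long along its y; origin under its centre
- test_weight: bystander: brass test weight with a knob, standing upright, 32 mm diameter, 40 mm high; origin under its centre

How it is judged:
On the way, in this order (a step that is already met when the one before it is completed fails the run):
1. the pin stands home in the bore, let go (distance between pin and bore_floor below 0.004 m and angle between pin's own z axis and vertical below 0.1 rad and contact force between the fingers and pin below 0.1 N), for 0.2 s.
2. with the pin standing in the bore, the thumbscrew is turned clockwise until it seats (value of joint thumbscrew below 0.06 rad and distance between pin and bore_floor below 0.005 m), for 0.1 s.
At the end, for the whole second after the job is handed in: after it has been seated, the thumbscrew stands a quarter turn (1.57 rad, give or take 0.3) back from its seat, at rest and still gripped by the fingers (over 1.5 N); the pin stands upright (within 0.1 rad) and home in the bore (within 5 mm), untouched by the robot (value of joint thumbscrew between 1.27 and 1.87 rad and velocity of joint thumbscrew between -0.1 and 0.1 rad/s and contact force between the fingers and thumbscrew above 1.5 N and distance between pin and bore_floor below 0.005 m and angle between pin's own z axis and vertical below 0.1 rad and contact force between each of the arm, the fingers and pin below 0.1 N); the arm keeps its last pose, push and grip.
It fails at once if the test weight, the spare nest or the calliper is moved by more than 20 mm (distance of any of test_weight, spare_nest, calliper from where it was at the start of the episode above 0.02 m).
It also fails if it takes over 64 s, if anything falls off the work surface, if the arm or the gripper's body presses on something with over 40 N, if the wrist force passes 120 N, or if a joint passes its speed limit or range.

## Working session

There is one attempt and no reset: what is moved stays moved. The work goes in short steps, Python scripts to look and compute and a tool call to move; the robot and the scene stay as the last step left them, time stands still between calls to the robot, and variables do not carry over. Pictures are saved under pics/ and viewed, at most 10 in all, crops included, and the job is handed in when it is done.

Besides the shell and the picture viewer there is one more tool, called after "Emit:" by a JSON object that holds its "method" and its "body". step_arm: Moves the arm, as the interface text tells. Shift numbers are shares of 0.25 m and turn numbers shares of pi/2 rad, none past 1 either way. Its arguments: {"type":"object","properties":{"steps":{"type":"array"},"grip_force":{"type":"number"}},"required":["steps"]}

```bash
mkdir -p pics; ls; python3 - <<'E'
from workcell import ctrl, eyes
import cv2,numpy as np
for n in("top","side"):
    p,d=eyes.read_camera(n); np.savez(f"pics/{n}0.npz",p=p,d=d)
    cv2.imwrite(f"pics/{n}0.png",p[:,:,::-1]); c=eyes.get_calibration(n)
    print(n,c["fx"],c["cx"],c["cy"],(-c["R"].T@c["t"]).round(3),c["R"].round(3).tolist())
s=ctrl.sense();print(s["ee_pos"],s["tcp_rot"],s["time_s"],s["finger_gap"])
E
```

```text
pics
top 548.4443139141932 313.09315754958243 241.61883528456056 [0.416 0.147 0.947] [[0.027, -1.0, -0.006], [-0.993, -0.026, -0.116], [0.115, 0.009, -0.993]]
side 513.7064410922953 314.58553362899147 237.07075766232455 [0.187 0.789 0.54 ] [[-0.868, -0.496, 0.024], [-0.285, 0.459, -0.842], [0.406, -0.737, -0.54]]
[ 0.18832308 -0.51610444  0.24932194] [-3.09155031e+00 -5.46485551e-01  6.64583013e-04] 0.1 0.9993094914773479
```

View pics/top0.png

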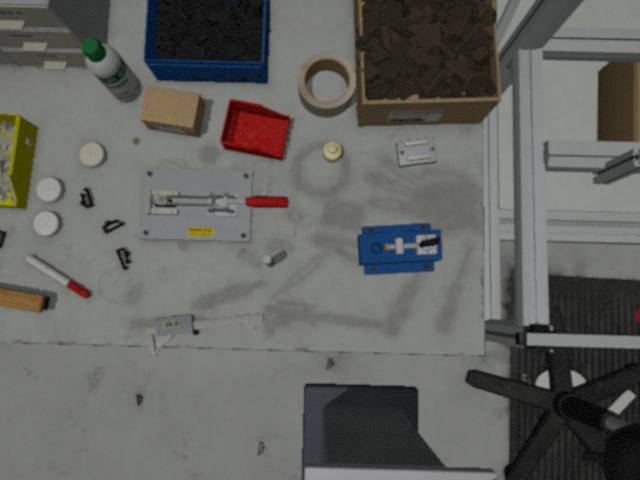

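View pics/side0.png

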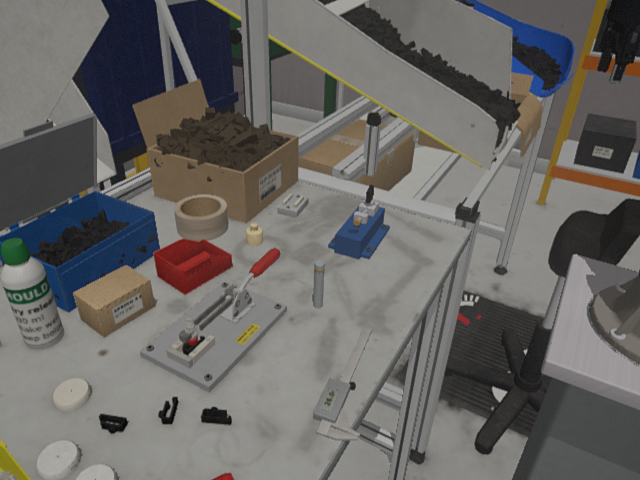

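The top view shows the holder at about (400,248), with the bore at (377,247), the paddle at (430,241), and the pin at about (272,259). In the side view the pin is at (318,283) and the holder at (362,230). Next I'll take enlarged crops.

```bash
cat > h.py <<'E'
from workcell import ctrl, eyes
import cv2,numpy as np
def ray(n,u,v):
    c=eyes.get_calibration(n); R,t=np.array(c["R"]),np.array(c["t"])
    return -R.T@t, R.T@np.array([(u-c["cx"])/c["fx"],(v-c["cy"])/c["fy"],1])
def onz(n,u,v,z):
    o,d=ray(n,u,v); return o+d*(z-o[2])/d[2]
def proj(n,X):
    c=eyes.get_calibration(n); q=np.array(c["R"])@X+np.array(c["t"]); return q[:2]/q[2]*[c["fx"],c["fy"]]+[c["cx"],c["cy"]]
def crop(p,x0,y0,w,h,k): return cv2.resize(p[y0:y0+h,x0:x0+w,::-1],None,fx=k,fy=k,interpolation=cv2.INTER_CUBIC)
def shot(n,tag):
    p,d=eyes.read_camera(n); np.savez(f"pics/{n}{tag}.npz",p=p,d=d); return p,d
def st():
    s=ctrl.sense(); from scipy.spatial.transform import Rotation as Q
    R=Q.from_rotvec(s["tcp_rot"]).as_matrix()
    print("t",round(s["time_s"],2),"pos",np.round(s["ee_pos"],4),"yaxis deg",np.degrees(np.arctan2(R[1,1],R[0,1])).round(2),"z",R[:,2].round(4),"F",np.round(s["wrist_force"],1),"M",np.round(s["moment"],2),"gap",round(s["finger_gap"],3),"ff",np.round(s["finger_force"],1),"q",np.round(s["joints"],2))
E
python3 - <<'E'
from h import *
p=np.load("pics/top0.npz")["p"];s=np.load("pics/side0.npz")["p"]
a=crop(p,350,215,100,66,7); b=crop(p,250,235,50,40,7); c=crop(s,320,175,80,90,6)
im=np.zeros((600,800,3),np.uint8)
cv2.imwrite("pics/c1.png",a)
im[:280,:350]=b; im[:540,352:352+448]=c[:540,:448]
s2=crop(s,300,250,40,65,4.9); im[282:282+s2.shape[0],:s2.shape[1]]=s2[:318]
cv2.imwrite("pics/c2.png",im)
# holder rect from blue mask
hsv=cv2.cvtColor(p,cv2.COLOR_RGB2HSV); m=cv2.inRange(hsv,(100,120,40),(125,255,255)); m[:200]=0;m[:,:340]=0;m[:,460:]=0;m[300:]=0
print(cv2.minAreaRect(cv2.findNonZero(m)))
st()
E
```

```text
((399.7265319824219, 248.30386352539062), (47.25039291381836, 81.8341064453125), 86.98721313476562)
t 0.1 pos [ 0.1883 -0.5161  0.2493] yaxis deg -69.95 z [-8.e-04  2.e-03 -1.e+00] F [-0.3  0.2  0.5] M [ 0.01  0.04 -0.02] gap 0.999 ff 0.0 q [ 1.18  0.31  0.01  1.51 -0.    1.32 -0.03]
```

View pics/c1.png

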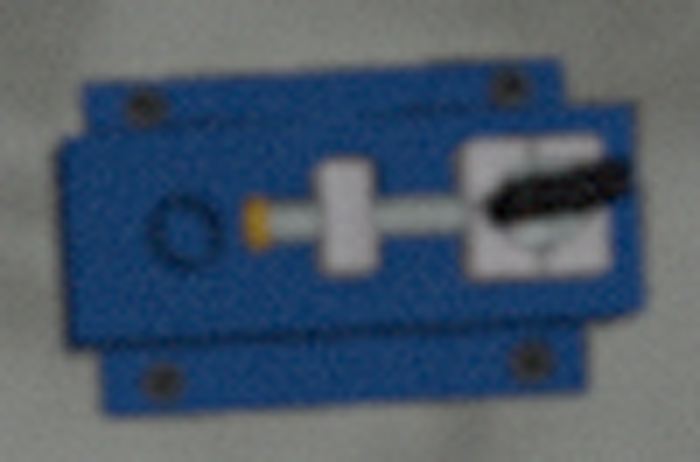

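View pics/c2.png

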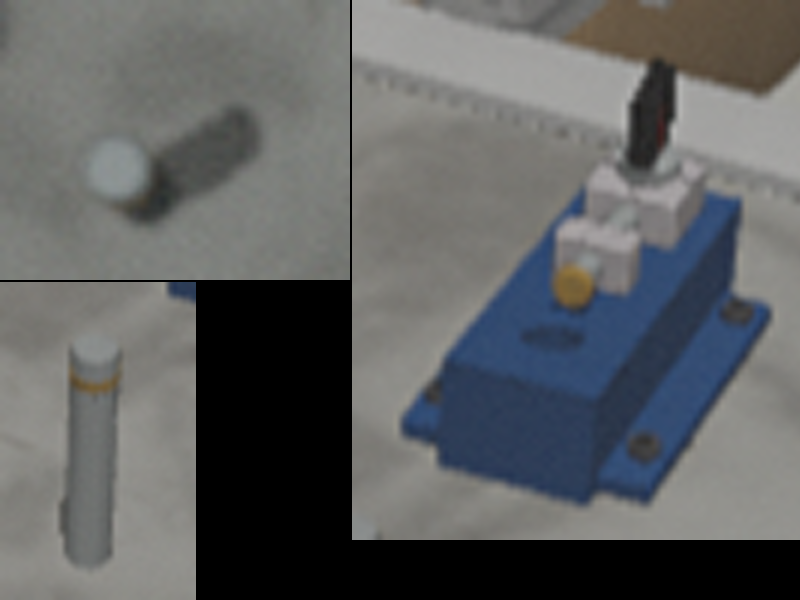

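Crop 1: bore at (187,231), nose at (258,222), boss centre at (535,207), paddle ends at (492,200) and (630,180). Crop 2: pin top at (118,168) in the top view and (96,68) in the side view; bore at (200,338) in the side view.

```bash
python3 - <<'E'
from h import *
def f(x0,y0,k,u,v): return x0+(u+.5)/k-.5, y0+(v+.5)/k-.5
A=lambda u,v:f(350,215,7,u,v)
def pr(l,n,uv,z): print(l,n,onz(n,*uv,z).round(4))
pr("bore","top",A(187,231),.04); pr("bore","side",f(320,175,6,200,338),.04)
pr("nose","top",A(258,222),.0535);pr("nose","side",f(320,175,6,223,285),.049)
pr("boss","top",A(535,207),.058)
pr("pin","top",f(250,235,7,118,168),.085);pr("pin","side",f(300,250,4.9,96,68),.085)
pr("pinfoot side","side",f(300,250,4.9,88,280),.0)
pr("padA","top",A(492,200),.092);pr("padB","top",A(630,180),.092)
p=np.load("pics/top0.npz")["p"]; d=np.load("pics/top0.npz")["d"]
# block top corners -> axis
for c in [(72,142),(632,110),(80,345),(640,305)]: pr("corner","top",A(*c),.04)
# dark paddle mask
g=cv2.cvtColor(p,cv2.COLOR_RGB2HSV)[:,:,2]; m=np.zeros_like(g); m[225:258,412:448]=(g[225:258,412:448]<50)*255
m[250:]=0
n,l,s,c=cv2.connectedComponentsWithStats(m); i=1+np.argmax(s[1:,4]); print(s[i],c[i]); r=cv2.minAreaRect(cv2.findNonZero((l==i).astype(np.uint8)));print(r)
q=cv2.boxPoints(r); print([onz("top",*x,.092).round(4).tolist() for x in q])
# pin top mask via depth
mm=np.zeros_like(g); w=d[250:268,258:280]; print("pin depth",np.median(w),w.min())
E
```

```text
bore top [0.5142 0.0505 0.04  ]
bore side [0.5138 0.05   0.04  ]
nose top [0.5153 0.0354 0.0535]
nose side [0.5155 0.0315 0.049 ]
boss top [ 0.52   -0.0284  0.058 ]
pin top [0.4873 0.2282 0.085 ]
pin side [0.4867 0.228  0.085 ]
pinfoot side side [0.4865 0.2287 0.    ]
padA top [ 0.5174 -0.012   0.092 ]
padB top [ 0.5227 -0.0429  0.092 ]
corner top [0.5348 0.0782 0.04  ]
corner top [ 0.546  -0.0549  0.04  ]
corner top [0.4864 0.0754 0.04  ]
corner top [ 0.4994 -0.0568  0.04  ]
[420 238  20   9 104] [429.67307692 242.00961538]
((429.51922607421875, 242.09613037109375), (5.491251468658447, 19.807729721069336), 78.69007110595703)
[[0.5202, -0.0111, 0.092], [0.5271, -0.0415, 0.092], [0.5187, -0.0432, 0.092], [0.5117, -0.0128, 0.092]]
pin depth 0.95038706 0.0
```

```bash
python3 - <<'E'
from h import *
d=np.load("pics/top0.npz")["d"]; c=eyes.get_calibration("top"); R,t=np.array(c["R"]),np.array(c["t"])
v,u=np.mgrid[:480,:640]; X=np.stack([(u-c["cx"])/c["fx"]*d,(v-c["cy"])/c["fy"]*d,d],-1); W=(X-t)@R
ok=d>0
for x in np.arange(.75,.05,-.05):
    print(round(x,2),[ (lambda m: round(float(W[m][:,2].max()),2) if m.any() else None)(ok&(abs(W[...,0]-x)<.025)&(abs(W[...,1]-y)<.025)) for y in np.arange(.3,-.45,-.05)])
E
```

```text
0.75 [0.05, 0.05, 0.05, 0.05, 0.12, 0.12, 0.14, 0.14, 0.12, 0.11, -0.04, -0.03, -0.27, -0.28, -0.27]
0.7 [0.05, 0.05, 0.03, 0.04, 0.04, 0.0, 0.03, 0.03, 0.0, 0.0, -0.04, -0.0, -0.0, 0.08, -0.01]
0.65 [0.02, 0.05, 0.03, 0.03, 0.03, 0.0, 0.03, 0.03, 0.0, 0.0, -0.04, -0.01, -0.01, 0.08, 0.06]
0.6 [0.06, 0.06, 0.07, 0.01, 0.0, 0.01, 0.0, 0.0, 0.0, 0.0, -0.04, -0.03, None, None, None]
0.55 [0.06, 0.02, 0.0, 0.0, 0.04, 0.04, 0.06, 0.09, 0.0, 0.0, -0.04, -0.03, None, None, None]
0.5 [0.01, 0.09, 0.09, 0.01, 0.04, 0.06, 0.09, 0.09, 0.0, 0.0, -0.04, -0.03, None, None, None]
0.45 [0.0, 0.0, 0.01, 0.0, 0.0, 0.01, 0.01, 0.0, 0.0, 0.0, -0.04, -0.03, None, None, None]
0.4 [0.01, 0.01, 0.0, 0.0, 0.01, 0.0, 0.0, 0.0, 0.0, 0.0, 0.01, 0.01, 0.01, 0.01, 0.01]
0.35 [0.0, 0.0, 0.0, 0.01, 0.0, 0.0, 0.0, 0.0, 0.0, 0.0, 0.01, 0.01, 0.01, 0.01, 0.01]
0.3 [None, None, None, None, None, None, None, None, None, None, None, None, None, None, -0.89]
0.25 [-0.89, -0.89, -0.89, -0.89, -0.88, -0.89, -0.89, -0.89, -0.89, -0.88, -0.89, -0.89, -0.89, -0.84, -0.89]
0.2 [-0.89, -0.89, -0.89, -0.89, -0.88, -0.89, -0.89, -0.89, -0.89, -0.89, -0.89, -0.89, -0.89, -0.83, -0.82]
0.15 [-0.89, -0.89, -0.8, 0.0, 0.0, 0.0, 0.0, 0.0, 0.0, 0.0, -0.8, -0.89, -0.89, -0.84, -0.83]
0.1 [-0.89, -0.89, -0.8, -0.79, -0.17, -0.17, -0.17, -0.17, -0.17, -0.79, -0.8, -0.89, -0.89, -0.89, -0.89]
```

Emit:
{"method": "step_arm", "body": {"steps": [[1,0.128,0.152,0,0.09],[1,0.256,0.304,0,0.18],[1,0.384,0.456,0,0.27],[1,0.512,0.608,0,0.36],[1,0.64,0.76,0,0.45]]}}

```text
time_s: 0.6
ee_pos: [0.3492, -0.3248, 0.25]
tcp_rot: [-2.708, -1.591, 0.0]
wrist_force: [0.5, -0.9, 0.3]
finger_gap: 1.0
finger_force: 0.0
```

Emit:
{"method": "step_arm", "body": {"steps": [[1,0.06,0.19,0,0.08],[1,0.12,0.38,0,0.16],[1,0.18,0.57,0,0.24],[1,0.24,0.76,0,0.32],[1,0.3,0.95,0,0.38]]}}

```text
time_s: 1.1
ee_pos: [0.4234, -0.0873, 0.2501]
tcp_rot: [2.123, 2.316, -0.001]
wrist_force: [0.6, -0.6, -0.2]
finger_gap: 1.002
finger_force: 0.0
```

Emit:
{"method": "step_arm", "body": {"steps": [[1,0.06,0.19,0,0],[1,0.12,0.38,0,0],[1,0.18,0.57,0,0],[1,0.24,0.76,0,0],[1,0.25,0.95,0,0]]}}

```text
time_s: 1.6
ee_pos: [0.4871, 0.1496, 0.2497]
tcp_rot: [-2.129, -2.31, -0.0]
wrist_force: [0.2, -0.5, -0.0]
finger_gap: 1.001
finger_force: 0.0
```

```bash
python3 -c "from h import *; st()"
```

```text
t 1.6 pos [0.4871 0.1496 0.2497] yaxis deg 4.66 z [ 2.e-04  2.e-04 -1.e+00] F [ 0.2 -0.5 -0. ] M [ 0.03 -0.01 -0.01] gap 1.001 ff 0.0 q [ 0.21  0.3  -0.69  1.6   0.19  1.31 -0.42]
```

Emit:
{"method": "step_arm", "body": {"steps": [[1,0,0.18,0,0],[1,0,0.314,0,0],[1,0,0.314,-0.1,0],[1,0,0.314,-0.2,0],[1,0,0.314,-0.3,0]]}}

```text
time_s: 2.1
ee_pos: [0.4856, 0.227, 0.174]
tcp_rot: [-2.126, -2.312, 0.001]
wrist_force: [0.3, 0.1, 0.4]
finger_gap: 1.0
finger_force: 0.0
```

Emit:
{"method": "step_arm", "body": {"steps": [[1,0,0,-0.1,0],[1,0,0,-0.2,0],[1,0,0,-0.3,0],[1,0,0,-0.4,0],[1,0,0,-0.424,0]]}}

```text
time_s: 2.6
ee_pos: [0.4837, 0.2251, 0.0661]
tcp_rot: [-2.126, -2.31, 0.01]
wrist_force: [-0.3, -0.9, -0.3]
finger_gap: 0.998
finger_force: 0.0
```

```bash
python3 - <<'E'
from h import *
st()
a,_=shot("top","1"); b,_=shot("side","1")
im=np.hstack([crop(a,215,210,100,100,4),crop(b,250,190,100,100,4)]); cv2.imwrite("pics/c3.png",im)
E
```

```text
t 2.6 pos [0.4837 0.2251 0.0661] yaxis deg 4.74 z [-0.0063 -0.0032 -1.    ] F [-0.3 -0.9 -0.3] M [ 0.01  0.03 -0.04] gap 0.998 ff 0.0 q [-0.    0.54 -0.63  1.77  0.38  0.96 -0.71]
```

View pics/c3.png

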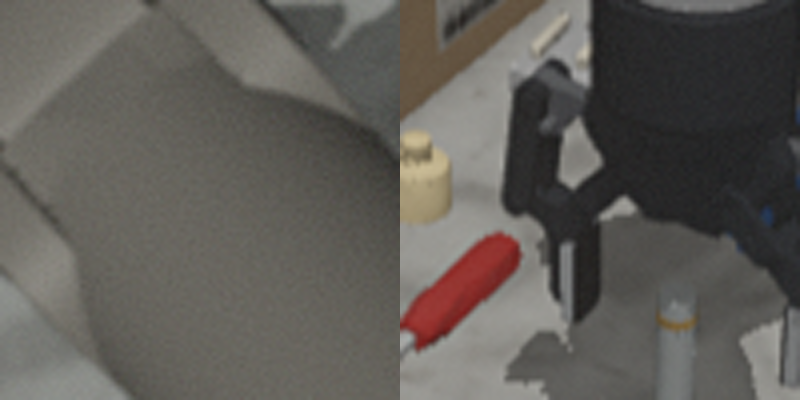

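The side view shows the pin at crop (675,340), between the open fingers. I'll correct the lag and close.

Emit:
{"method": "step_arm", "body": {"steps": [[1,0.01,0.01,0.01,0],[1,0.01,0.01,0.01,0],[0.6,0.01,0.01,0.01,0],[0.3,0.01,0.01,0.01,0],[0.1,0.01,0.01,0.01,0]], "grip_force": 40}}

```text
time_s: 3.2
ee_pos: [0.4887, 0.2293, 0.0722]
tcp_rot: [2.127, 2.311, 0.001]
wrist_force: [0.3, -0.1, 0.8]
finger_gap: 0.516
finger_force: 0.0
```

Emit:
{"method": "step_arm", "body": {"steps": [[0,0,0,0,0],[0,0,0,0,0],[0,0,0,0,0],[0,0,0,0,0],[0,0,0,0,0]]}}

```text
time_s: 3.7
ee_pos: [0.4884, 0.2293, 0.0719]
tcp_rot: [2.127, 2.312, -0.0]
wrist_force: [-1.1, -0.6, 3.1]
finger_gap: 0.178
finger_force: 38.9
```

```bash
python3 -c "from h import *; st()"
```

```text
t 3.7 pos [0.4884 0.2293 0.0719] yaxis deg 4.75 z [-1.e-04 -2.e-04 -1.e+00] F [-1.1 -0.6  3.1] M [-0.12  0.24 -0.01] gap 0.178 ff 38.9 q [-0.01  0.54 -0.63  1.75  0.38  0.97 -0.71]
```

Emit:
{"method": "step_arm", "body": {"steps": [[0,0,0,0.07,0],[0,0,0,0.16,0],[0,0,0,0.24,0],[0,0,0,0.28,0],[0,0,0,0.28,0]]}}

```text
time_s: 4.2
ee_pos: [0.4894, 0.2298, 0.1429]
tcp_rot: [2.127, 2.31, 0.004]
wrist_force: [1.1, 0.5, -1.9]
finger_gap: 0.171
finger_force: 39.0
```

Emit:
{"method": "step_arm", "body": {"steps": [[0,0.015,-0.1,0,0],[0,0.04,-0.28,0,0],[0,0.07,-0.46,0,0],[0,0.09,-0.6,0,0],[0,0.1,-0.68,0,0]]}}

```text
time_s: 4.7
ee_pos: [0.513, 0.0541, 0.1399]
tcp_rot: [-2.134, -2.305, 0.007]
wrist_force: [0.2, -0.4, -1.1]
finger_gap: 0.171
finger_force: 39.1
```

Emit:
{"method": "step_arm", "body": {"steps": [[0,0.002,-0.015,0,0],[0,0.002,-0.031,0,0],[0,0.002,-0.031,0,0],[0,0.002,-0.031,0,0],[0,0.002,-0.031,0,0]]}}

```text
time_s: 5.2
ee_pos: [0.5138, 0.0533, 0.1418]
tcp_rot: [-2.124, -2.314, -0.001]
wrist_force: [-0.5, -0.1, -1.0]
finger_gap: 0.171
finger_force: 39.1
```

```bash
python3 - <<'E'
from h import *
st()
b,d=shot("side","2"); a,_=shot("top","2")
cv2.imwrite("pics/c4.png",np.hstack([crop(b,300,150,100,110,5),crop(a,330,205,60,110,5)]))
X=np.array([.514,.0503,.07]);print("expected foot px side",proj("side",X),"bore",proj("side",np.array([.514,.0503,.04])))
E
```

```text
t 5.2 pos [0.5138 0.0533 0.1418] yaxis deg 4.91 z [ 1.e-04  7.e-04 -1.e+00] F [-0.5 -0.1 -1. ] M [ 0.01 -0.04 -0.03] gap 0.171 ff 39.1 q [ 0.36  0.41 -0.64  1.74  0.27  1.08 -0.29]
expected foot px side [353.78330943 216.92976222] bore [352.72465883 230.9626072 ]
```

View pics/c4.png

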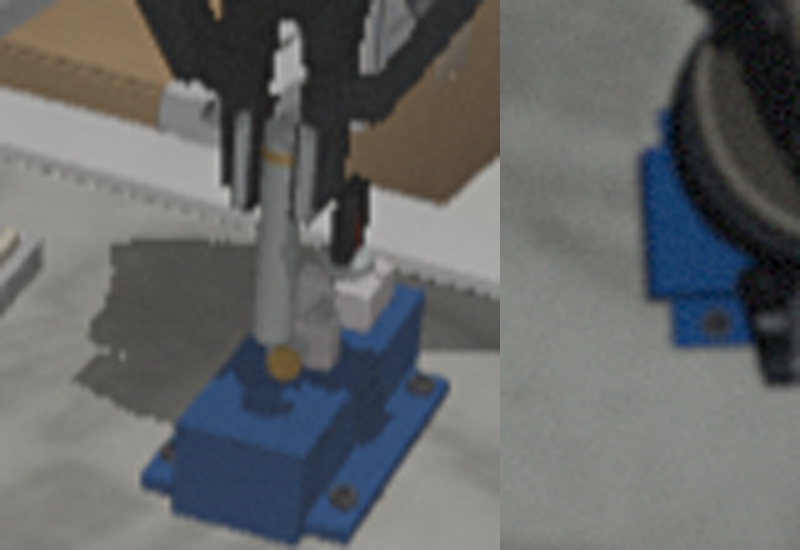

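The pin hangs between the fingers, foot at about crop (273,340), above the bore at about (265,395). Now I'll measure the pin axis precisely.

```bash
python3 - <<'E'
from h import *
def edges(p,rows,uc):
    g=cv2.GaussianBlur(cv2.cvtColor(p,cv2.COLOR_RGB2GRAY),(1,5),0).astype(float)
    for r in rows:
        s=np.gradient(g[r]); 
        L=uc-10+np.argmax(abs(s[uc-10:uc-2])); Rr=uc+3+np.argmax(abs(s[uc+3:uc+11]))
        sub=lambda k:(lambda w:(w*np.arange(k-1,k+2)).sum()/w.sum())(abs(s[k-1:k+2]))
        print(r,round(sub(L),2),round(sub(Rr),2),"mid",round((sub(L)+sub(Rr))/2,2),end="; ")
    print()
p=np.load("pics/side2.npz")["p"]; edges(p,range(192,218,3),354)
print("tip gray column",cv2.cvtColor(p,cv2.COLOR_RGB2GRAY)[205:235,354], p[205:232:3,354].tolist())
p0=np.load("pics/side0.npz")["p"]; edges(p0,range(272,300,4),318)
for z in (.07,.09,.11): print("pred now",z,proj("side",np.array([.514,.0518,z])))
for z in (0.,.03,.06): print("pred0",z,proj("side",np.array([.487,.228,z])))
for e in ([.001,0,0],[0,.001,0]): print(proj("side",np.array([.514,.0518,.07])+e)-proj("side",np.array([.514,.0518,.07])))
E
```

```text
192 349.86 363.81 mid 356.83; 195 350.67 359.21 mid 354.94; 198 350.32 359.73 mid 355.03; 201 351.23 358.58 mid 354.9; 204 351.14 356.96 mid 354.05; 207 351.02 357.11 mid 354.06; 210 350.94 356.97 mid 353.95; 213 350.86 356.91 mid 353.88; 216 350.88 356.71 mid 353.79; 
tip gray column [114 115 116 115 115 116 115 116 116 114 116 118 119 109  94  89  90  89
  85  81  63  51  52  54  56  53  52  52  63  74] [[112, 115, 113], [114, 116, 115], [114, 116, 115], [113, 115, 115], [117, 120, 119], [100, 88, 68], [102, 83, 50], [41, 52, 73], [46, 57, 80]]
272 313.42 324.1 mid 318.76; 276 313.42 323.62 mid 318.52; 280 313.21 323.47 mid 318.34; 284 313.19 323.46 mid 318.33; 288 312.92 323.28 mid 318.1; 292 312.66 322.94 mid 317.8; 296 311.6 322.82 mid 317.21; 
pred now 0.07 [353.4192304  217.28581388]
pred now 0.09 [354.14228387 207.6489769 ]
pred now 0.11 [354.88251346 197.78321692]
pred0 0.0 [317.52262109 306.39558778]
pred0 0.03 [318.03573399 291.78459963]
pred0 0.06 [318.56975143 276.57835062]
[-0.49617616 -0.14877053]
[-0.24320078  0.23783858]
```

```bash
python3 - <<'E'
from h import *
p=np.load("pics/side2.npz")["p"]; g=cv2.cvtColor(p,cv2.COLOR_RGB2GRAY)
for r in range(204,228): print(r,g[r,344:366])
p0=np.load("pics/side0.npz")["p"]; g=cv2.cvtColor(p0,cv2.COLOR_RGB2GRAY)
for r in (280,290): print(r,g[r,308:330])
g=cv2.cvtColor(p0,cv2.COLOR_RGB2GRAY)
for r in range(226,236): print(r,g[r,342:364])
E
```

```text
204 [ 76  76  79  78  77  76  72  87 104 112 114 116 118  98  91  84 100 100
 102 102  96  95]
205 [ 77  77  77  78  77  76  73  91 103 112 114 115 117 104  91  93 108 108
 109 104 103  98]
206 [ 76  76  77  78  78  75  76  93 106 111 115 115 119 109  92  94 110 115
 113 110 109 107]
207 [ 77  77  76  76  76  76  77  92 105 112 116 117 116 110  91  97 109 112
 112 113 114 110]
208 [ 79  77  78  77  75  75  76  96 104 111 115 115 114 110  92 101 111 112
 110 111 106 107]
209 [ 79  79  80  76  75  76  76  95 106 111 115 116 115 108  90 102 111 112
 109 106  94  96]
210 [ 77  79  78  77  77  79  80  98 108 112 116 116 117 109  95 101 109 111
 106  96  87  92]
211 [ 75  79  77  79  79  78  81  98 108 113 115 116 113 107  98 101 108 103
  95  89  92  91]
212 [ 76  77  79  79  78  76  84 100 108 114 116 116 115 109  96  99 105  95
  97  93  94  88]
213 [ 75  77  78  78  76  78  82 100 110 114 116 117 115 107  97  97  99  99
 105  98  95  88]
214 [ 79  79  79  78  76  77  83  99 110 114 114 115 113 106  98 106 107 102
 103  99  99  98]
215 [ 79  78  79  78  77  78  84 103 109 115 116 118 11
[... 1274 characters left out ...]
 70 72 72 72 70 71 61 58 65 64 61 52 60 72 71 70 70]
227 [71 71 69 73 70 73 73 72 72 74 75 71 72 72 61 62 61 71 74 74 71 73]
228 [71 70 70 72 70 69 72 72 70 71 73 73 72 73 72 73 70 72 71 73 74 71]
229 [71 69 72 72 72 70 69 68 67 62 64 63 65 62 67 69 67 73 73 72 72 71]
230 [69 71 70 73 73 72 62 56 57 56 57 59 59 54 59 58 63 72 72 74 72 71]
231 [74 71 73 72 72 71 59 56 57 57 57 60 60 58 52 51 59 73 73 72 74 71]
232 [75 72 73 72 73 71 70 63 64 61 61 59 60 57 59 58 66 71 72 72 72 72]
233 [74 73 74 71 72 72 72 71 69 68 65 67 65 64 66 68 73 74 72 71 74 71]
234 [71 71 74 72 73 70 72 69 71 74 71 73 73 71 71 71 71 72 74 72 71 72]
235 [74 73 71 72 73 73 71 70 73 72 71 70 71 74 70 69 71 72 70 70 72 73]
```

Emit:
{"method": "step_arm", "body": {"steps": [[0,0.004,-0.001,-0.03,0],[0,0.004,-0.001,-0.06,0],[0,0.004,-0.001,-0.09,0],[0,0.004,-0.001,-0.1,0],[0,0.004,-0.001,-0.1,0]]}}

```text
time_s: 5.8
ee_pos: [0.5144, 0.0512, 0.1159]
tcp_rot: [-2.127, -2.311, 0.002]
wrist_force: [-0.1, -0.8, -1.6]
finger_gap: 0.172
finger_force: 39.1
```

```bash
python3 - <<'E'
from h import *
st()
b,d=shot("side","3")
cv2.imwrite("pics/c5.png",crop(b,325,185,60,65,9))
print(proj("side",np.array([.514,.0503,.045])))
E
```

```text
t 5.8 pos [0.5144 0.0512 0.1159] yaxis deg 4.75 z [-0.0018 -0.     -1.    ] F [-0.1 -0.8 -1.6] M [ 0.05 -0.   -0.03] gap 0.172 ff 39.1 q [ 0.35  0.44 -0.63  1.77  0.3   1.03 -0.31]
[352.8985813  228.65719394]
```

View pics/c5.png

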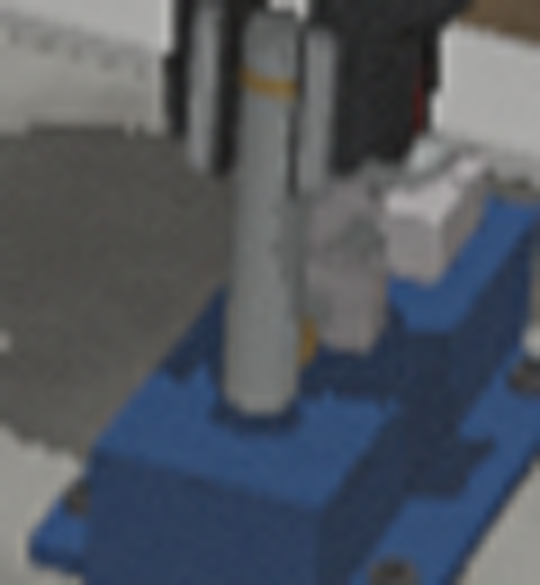

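The foot centre is at about crop (261,395), slightly right of and behind the visible bore at about (255,425). I'll shift it slightly towards +y and descend.

Emit:
{"method": "step_arm", "body": {"steps": [[0,0.002,0.006,0,0],[0,0.002,0.006,-0.01,0],[0,0.002,0.006,-0.02,0],[0,0.002,0.006,-0.03,0],[0,0.002,0.006,-0.035,0]]}}

```text
time_s: 6.35
ee_pos: [0.5159, 0.0527, 0.1094]
tcp_rot: [2.127, 2.31, -0.0]
wrist_force: [-4.3, -1.7, 12.8]
finger_gap: 0.172
finger_force: 40.6
```

```bash
python3 -c "from h import *; st()"
```

```text
t 6.35 pos [0.5159 0.0527 0.1094] yaxis deg 4.73 z [ 8.e-04 -9.e-04 -1.e+00] F [-4.3 -1.7 12.8] M [-0.31  0.93 -0.01] gap 0.172 ff 40.6 q [ 0.34  0.45 -0.63  1.78  0.3   1.01 -0.32]
```

Emit:
{"method": "step_arm", "body": {"steps": [[0,-0.004,-0.002,0,0],[0,-0.006,-0.003,0,0],[0,-0.006,-0.003,-0.01,0],[0,-0.006,-0.003,-0.02,0],[0,-0.006,-0.003,-0.02,0]]}}

```text
time_s: 6.85
ee_pos: [0.5146, 0.0517, 0.1039]
tcp_rot: [2.127, 2.31, 0.001]
wrist_force: [-0.1, -1.1, -1.0]
finger_gap: 0.178
finger_force: 39.5
```

```bash
python3 -c "from h import *; st()"
```

```text
t 6.85 pos [0.5146 0.0517 0.1039] yaxis deg 4.73 z [ 1.7e-03 -9.0e-04 -1.0e+00] F [-0.1 -1.1 -1. ] M [-0.06 -0.04 -0.  ] gap 0.178 ff 39.5 q [ 0.34  0.45 -0.62  1.79  0.31  1.   -0.32]
```

Emit:
{"method": "step_arm", "body": {"steps": [[0,0,0,-0.015,0],[0,0,0,-0.03,0],[0,0,0,-0.045,0],[0,0,0,-0.058,0],[0,0,0,-0.062,0]]}}

```text
time_s: 7.35
ee_pos: [0.5141, 0.0517, 0.087]
tcp_rot: [2.128, 2.311, -0.001]
wrist_force: [0.9, -2.1, -0.8]
finger_gap: 0.174
finger_force: 39.5
```

```bash
python3 -c "from h import *; st()"
```

```text
t 7.35 pos [0.5141 0.0517 0.087 ] yaxis deg 4.73 z [-2.e-04 -3.e-04 -1.e+00] F [ 0.9 -2.1 -0.8] M [-0.39 -0.28  0.04] gap 0.174 ff 39.5 q [ 0.33  0.47 -0.61  1.8   0.33  0.97 -0.33]
```

Emit:
{"method": "step_arm", "body": {"steps": [[0,0,0,-0.004,0],[0,0,0,-0.008,0],[0,0,0,-0.01,0],[0,0,0,-0.01,0],[0,0,0,-0.01,0]]}}

```text
time_s: 7.85
ee_pos: [0.5143, 0.0518, 0.0868]
tcp_rot: [2.127, 2.31, -0.001]
wrist_force: [-1.6, -2.6, 10.1]
finger_gap: 0.174
finger_force: 40.9
```

```bash
python3 -c "from h import *; st()"
```

```text
t 7.85 pos [0.5143 0.0518 0.0868] yaxis deg 4.74 z [ 8.0e-04 -1.4e-03 -1.0e+00] F [-1.6 -2.6 10.1] M [-0.66  0.64 -0.05] gap 0.174 ff 40.9 q [ 0.33  0.47 -0.61  1.8   0.33  0.97 -0.33]
```

The wrist force shows the pin is on the bore floor, so I'll release and rise.

Emit:
{"method": "step_arm", "body": {"steps": [[1,0,0,0.01,0],[1,0,0,0.01,0],[1,0,0,0.01,0],[1,0,0,0.01,0],[1,0,0,0.01,0]]}}

```text
time_s: 8.35
ee_pos: [0.5138, 0.0522, 0.0872]
tcp_rot: [-2.127, -2.311, 0.0]
wrist_force: [-0.9, -0.2, -0.4]
finger_gap: 0.994
finger_force: 0.0
```

Emit:
{"method": "step_arm", "body": {"steps": [[1,0,0,0,0],[1,0,0,0.06,0],[1,0,0,0.16,0],[1,0,0,0.28,0],[1,0,0,0.36,0]]}}

```text
time_s: 8.85
ee_pos: [0.5147, 0.0524, 0.1794]
tcp_rot: [2.126, 2.311, 0.003]
wrist_force: [0.1, -0.4, 0.5]
finger_gap: 1.001
finger_force: 0.0
```

```bash
python3 - <<'E'
from h import *
st()
b,d=shot("side","4")
cv2.imwrite("pics/c6.png",crop(b,320,155,80,100,6))
E
```

```text
t 8.85 pos [0.5147 0.0524 0.1794] yaxis deg 4.76 z [ 2.1e-03  4.0e-04 -1.0e+00] F [ 0.1 -0.4  0.5] M [ 0.05 -0.02  0.02] gap 1.001 ff 0.0 q [ 0.38  0.37 -0.66  1.69  0.24  1.16 -0.26]
```

View pics/c6.png

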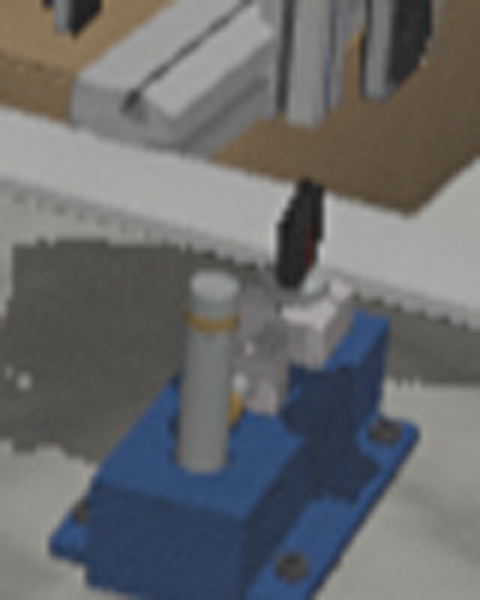

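The pin stands home in the bore, with its foot hidden at crop (205,465). The paddle is upright at crop (300,235). I'll go to the thumbscrew.

Emit:
{"method": "step_arm", "body": {"steps": [[1,0.008,-0.12,0,0.03],[1,0.02,-0.25,0,0.058],[1,0.026,-0.326,0,0.058],[1,0.026,-0.326,0,0.058],[1,0.026,-0.326,0,0.058]]}}

```text
time_s: 9.4
ee_pos: [0.5202, -0.0289, 0.1771]
tcp_rot: [-2.02, -2.404, -0.001]
wrist_force: [-0.1, 0.9, 0.3]
finger_gap: 0.998
finger_force: 0.0
```

```bash
python3 -c "from h import *; st()"
```

```text
t 9.4 pos [ 0.5202 -0.0289  0.1771] yaxis deg 9.93 z [-7.0e-04  1.1e-03 -1.0e+00] F [-0.1  0.9  0.3] M [ 0.05  0.05 -0.03] gap 0.998 ff 0.0 q [ 0.52  0.38 -0.65  1.69  0.24  1.16 -0.02]
```

Down 90 mm, x +1 mm, then close.

Emit:
{"method": "step_arm", "body": {"steps": [[1,0.004,0,-0.1,0],[1,0.004,0,-0.2,0],[1,0.004,0,-0.3,0],[1,0.004,0,-0.356,0],[1,0.004,0,-0.356,0]]}}

```text
time_s: 9.9
ee_pos: [0.5196, -0.0279, 0.0866]
tcp_rot: [-2.014, -2.405, 0.003]
wrist_force: [-0.4, -0.7, 0.9]
finger_gap: 1.003
finger_force: 0.0
```

Emit:
{"method": "step_arm", "body": {"steps": [[0.5,0,0,0,0],[0.3,0,0,0,0],[0.2,0,0,0,0],[0,0,0,0,0],[0,0,0,0,0]], "grip_force": 30}}

```text
time_s: 10.4
ee_pos: [0.5218, -0.0296, 0.0891]
tcp_rot: [2.02, 2.405, 0.001]
wrist_force: [-1.4, 0.5, 1.4]
finger_gap: 0.144
finger_force: 2.4
```

Emit:
{"method": "step_arm", "body": {"steps": [[0,0,0,0,0],[0,0,0,0,0],[0,0,0,0,0],[0,0,0,0,0],[0,0,0,0,0]]}}

```text
time_s: 10.9
ee_pos: [0.521, -0.0296, 0.0891]
tcp_rot: [-2.02, -2.406, 0.002]
wrist_force: [-3.5, -0.8, 5.8]
finger_gap: 0.109
finger_force: 33.3
```

```bash
python3 -c "from h import *; st()"
```

```text
t 10.9 pos [ 0.521  -0.0296  0.0891] yaxis deg 9.97 z [-1.1e-03 -8.0e-04 -1.0e+00] F [-3.5 -0.8  5.8] M [-0.08  0.68  0.06] gap 0.109 ff 33.3 q [ 0.48  0.48 -0.61  1.79  0.32  0.98 -0.08]
```

Emit:
{"method": "step_arm", "body": {"steps": [[0,0,0,0,-0.06],[0,0,0,0,-0.14],[0,0,0,0,-0.23],[0,0,0,0,-0.32],[0,0,0,0,-0.4]]}}

```text
time_s: 11.4
ee_pos: [0.521, -0.0297, 0.0891]
tcp_rot: [2.669, 1.657, -0.002]
wrist_force: [-2.8, -1.1, 4.7]
finger_gap: 0.108
finger_force: 33.3
```

```bash
python3 -c "from h import *; st()"
```

```text
t 11.4 pos [ 0.521  -0.0297  0.0891] yaxis deg -26.33 z [-9.e-04 -8.e-04 -1.e+00] F [-2.8 -1.1  4.7] M [-0.09  0.6   0.09] gap 0.108 ff 33.3 q [ 0.38  0.45 -0.46  1.79  0.24  0.96 -0.64]
```

Emit:
{"method": "step_arm", "body": {"steps": [[0,0,0,0,-0.09],[0,0,0,0,-0.18],[0,0,0,0,-0.27],[0,0,0,0,-0.36],[0,0,0,0,-0.44]]}}

```text
time_s: 11.9
ee_pos: [0.5211, -0.0297, 0.0891]
tcp_rot: [3.072, 0.655, -0.001]
wrist_force: [-3.8, -0.8, 4.8]
finger_gap: 0.105
finger_force: 33.3
```

Emit:
{"method": "step_arm", "body": {"steps": [[0,0,0,0,-0.03],[0,0,0,0,-0.06],[0,0,0,0,-0.09],[0,0,0,0,-0.11],[0,0,0,0,-0.11]]}}

```text
time_s: 12.4
ee_pos: [0.5211, -0.0298, 0.0891]
tcp_rot: [3.116, 0.394, -0.001]
wrist_force: [-2.9, -0.8, 5.6]
finger_gap: 0.107
finger_force: 33.2
```

```bash
python3 -c "from h import *; st()"
```

```text
t 12.4 pos [ 0.5211 -0.0298  0.0891] yaxis deg -75.57 z [-7.e-04 -8.e-04 -1.e+00] F [-2.9 -0.8  5.6] M [-0.12  0.58 -0.07] gap 0.107 ff 33.2 q [ 0.23  0.42 -0.27  1.8   0.14  0.94 -1.41]
```

Emit:
{"method": "step_arm", "body": {"steps": [[0,0,0,0,-0.02],[0,0,0,0,-0.04],[0,0,0,0,-0.06],[0,0,0,0,-0.08],[0,0,0,0,-0.1]]}}

```text
time_s: 12.9
ee_pos: [0.5211, -0.0298, 0.0891]
tcp_rot: [3.137, 0.148, -0.001]
wrist_force: [-3.5, -1.1, 5.0]
finger_gap: 0.11
finger_force: 33.4
```

```bash
python3 -c "from h import *; st()"
```

```text
t 12.9 pos [ 0.5211 -0.0298  0.0891] yaxis deg -84.6 z [-7.e-04 -8.e-04 -1.e+00] F [-3.5 -1.1  5. ] M [-0.14  0.58  0.07] gap 0.11 ff 33.4 q [ 0.21  0.42 -0.24  1.8   0.12  0.94 -1.56]
```

Emit:
{"method": "step_arm", "body": {"steps": [[0,0,0,0,-0.01],[0,0,0,0,-0.02],[0,0,0,0,-0.03],[0,0,0,0,-0.04],[0,0,0,0,-0.04]]}}

```text
time_s: 13.4
ee_pos: [0.5211, -0.0298, 0.0891]
tcp_rot: [3.14, 0.055, -0.001]
wrist_force: [-2.8, -0.6, 5.6]
finger_gap: 0.109
finger_force: 41.4
```

```bash
python3 -c "from h import *; st()"
```

```text
t 13.4 pos [ 0.5211 -0.0298  0.0891] yaxis deg -87.98 z [-8.0e-04 -1.6e-03 -1.0e+00] F [-2.8 -0.6  5.6] M [-0.21  0.63  0.65] gap 0.109 ff 41.4 q [ 0.2   0.42 -0.23  1.8   0.11  0.94 -1.61]
```

Emit:
{"method": "step_arm", "body": {"steps": [[0,0,0,0,-0.01],[0,0,0,0,-0.01],[0,0,0,0,-0.01],[0,0,0,0,-0.01],[0,0,0,0,-0.01]]}}

```text
time_s: 13.9
ee_pos: [0.5211, -0.0298, 0.0891]
tcp_rot: [3.14, 0.033, -0.001]
wrist_force: [-2.9, -0.3, 5.1]
finger_gap: 0.108
finger_force: 46.5
```

```bash
python3 -c "from h import *; st()"
```

```text
t 13.9 pos [ 0.5211 -0.0298  0.0891] yaxis deg -88.81 z [-7.0e-04 -1.8e-03 -1.0e+00] F [-2.9 -0.3  5.1] M [-0.23  0.64  0.85] gap 0.108 ff 46.5 q [ 0.2   0.42 -0.22  1.8   0.11  0.94 -1.63]
```

The torque climbing to 0.85 N m shows it is seated, at about -85.5°. I'll back off to about +4.5°.

Emit:
{"method": "step_arm", "body": {"steps": [[0,0,0,0,0.06],[0,0,0,0,0.15],[0,0,0,0,0.24],[0,0,0,0,0.33],[0,0,0,0,0.42]]}}

```text
time_s: 14.4
ee_pos: [0.5211, -0.0298, 0.0891]
tcp_rot: [2.961, 1.05, -0.002]
wrist_force: [-2.8, 0.2, 4.5]
finger_gap: 0.106
finger_force: 33.2
```

Emit:
{"method": "step_arm", "body": {"steps": [[0,0,0,0,0.09],[0,0,0,0,0.18],[0,0,0,0,0.27],[0,0,0,0,0.36],[0,0,0,0,0.44]]}}

```text
time_s: 14.9
ee_pos: [0.521, -0.0297, 0.0891]
tcp_rot: [-2.43, -1.99, 0.002]
wrist_force: [-2.7, -1.3, 6.1]
finger_gap: 0.109
finger_force: 33.2
```

Emit:
{"method": "step_arm", "body": {"steps": [[0,0,0,0,0.06],[0,0,0,0,0.12],[0,0,0,0,0.17],[0,0,0,0,0.18],[0,0,0,0,0.18]]}}

```text
time_s: 15.4
ee_pos: [0.521, -0.0297, 0.0891]
tcp_rot: [-2.131, -2.308, 0.002]
wrist_force: [-3.5, -0.9, 5.1]
finger_gap: 0.109
finger_force: 33.4
```

```bash
python3 - <<'E'
from h import *
st()
b,d=shot("side","5")
cv2.imwrite("pics/c7.png",crop(b,310,140,90,115,5))
E
```

```text
t 15.4 pos [ 0.521  -0.0297  0.0891] yaxis deg 4.56 z [-1.1e-03 -5.0e-04 -1.0e+00] F [-3.5 -0.9  5.1] M [-0.11  0.75 -0.04] gap 0.109 ff 33.4 q [ 0.47  0.47 -0.58  1.79  0.31  0.97 -0.16]
```

View pics/c7.png

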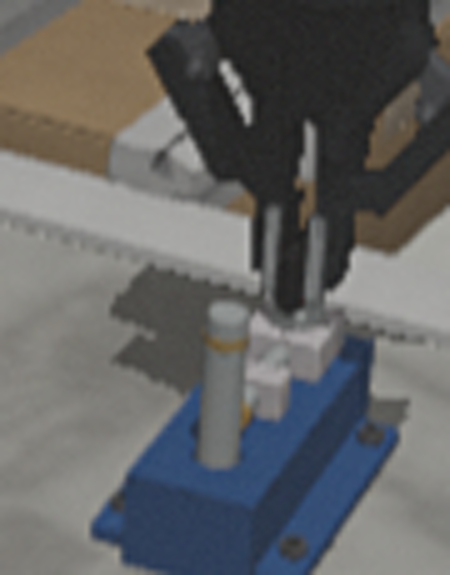

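The pin stands upright in the bore at crop (222,385). The fingers grip the paddle at about (295,260), well clear of the pin. I'm handing in.

```bash
python3 -c "from h import *; print(ctrl.hand_in())"
```

```text
the job is handed in; nothing more can be done
None
```

The job is handed in, with no verdict returned: the pin stands home and released in the bore, and the thumbscrew was seated, backed off about a quarter turn and is still gripped.

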